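# Set the drilling jig's stop by its numbered thumbwheel, lock it and slide the board home

### The arm

A 6-joint arm with a two-finger parallel gripper is mounted at the origin on the work surface; the furniture and walls round the work are solid. World frame = base frame: x ahead of the robot, y to its left, z up, the work surface at z = 0. Lengths are in mm, angles in degrees, forces in N, time in s.
With the tool pointing down it reaches from about 300 to 850 mm from the base axis. Payload 4.2 kg.
Tool frame: the origin (TCP) lies at the very end of the fingers, on their centre line; the grasp point (between the pads) lies 19 mm behind it (env.grasp_offset is the distance from the TCP to the grasp point, in mm); z points along the fingers, y is the line along which they close (so a half turn about z gives the same grasp; the last joint's range is limited). The gripper opens to 91 mm and grips with 3 to 60 N. Pads are 32 mm wide; open, the fingers measure 118 mm over their backs; the gripper's body (76 mm by 178 mm) begins 60 mm behind the grasp point.
Start: joints at [-67.895, 18.312, 89.639, -0, 72.044, -1.146], TCP at [226.989, -528.32, 181.576] pointing down, gripper open.
Joint ranges: [-177.97, 177.97], [-48.28, 115.42], [12.27, 149.76], [-77.06, 257.06], [2.81, 150.46], [-146.56, 146.56]. Speed limits (degrees/s): [147.25, 147.25, 180, 180, 180, 180].

### API

Orientations are given as [roll, pitch, yaw] about the fixed x, y, z axes, in that order (R = Rz(yaw) Ry(pitch) Rx(roll)).
In Python, from workcell import env, eyes gives the robot as it stands.
- The arm moves only by the tool send_rows, never from a script. Its arguments are lists of equal length, an entry for each row: "grip": the opening, from -1 (shut) to 1 (fully open), so that 0 is half open; "xyz": the shift along the world's x, y, z in m, a list of three; "yaw": the turn about the world's z in degrees. A call has 1 to 8 rows; each row is the pose to reach, as a shift and turn from the pose commanded when the call began; what a row does not reach only later rows make up. A row lasts 1/12 s, in which the tool goes at most 41.7 mm and 7.16 degrees, less where a joint would pass 70% of its speed; a pose out of reach is approached as far as the arm can. A call with a gripper value outside its range is refused whole. The fingers move at their own pace and stop on an object; "grip_force" is the grip in N (left out, the last holds). Time passes only in rows, so rows that repeat a pose let the fingers close. It gives the time, the measured TCP pose, the force, the opening and the grip force at its end, in the units of the state.
- env.state(): the state, without advancing time (a new reading comes with each control period).
- eyes.grab_frame(name): name is "scene" or "top" or "wrist"; returns a dict with "frame" (400x640x3 uint8, red, green, blue), "fx", "fy", "cx", "cy" (pixels), "D" ([k1, k2, p1, p2, k3] as OpenCV has them; the pictures are not rectified), "pose" (4x4, takes a point from camera to world coordinates). Camera axes: x right, y down, z forward; pixel columns grow to the right and rows downward; lengths in mm; the calibration is good to about 2 mm. A picture is of the moment at which its call begins. There is no depth.
- env.job_done(): hands the job in; it is judged then, once.
The state is a dict: "time_s": time; "qpos": joint angles; "qvel": joint speeds; "effort": joint torques, N m; "ee_pos": TCP position; "ee_rot": TCP orientation; "force": force on the tool from outside, world axes, zero at the start; "torque": the same for the moment, N m; "gripper_width": finger opening in mm; "gripper_force": force on a finger pad.
Only numpy, scipy, OpenCV 4.12 (cv2) and the standard library are available. Lean on these libraries where they do the work, as an engineer would, in place of code of your own. Each camera call takes 0.05 s, during which the arm holds its last target. There are 200 camera calls.

### The job

Get the board ready for drilling in the jig: roll the black knurled thumbwheel by its edge until the 6 stands in the middle of the window, and swing the red lock lever to the left, fully home, so the stop cannot be pushed back. Then, sliding it on the jig's base, bring the board flush against the fence and up to the white stop pad, without knocking the tools lying around the jig.

Things in the scene. Friction and masses are not known exactly. Their poses are not given: they have to be found in the camera images.
- jig: Drilling jig fixed to the worktop: plywood base 155 x 425 x 15 mm (top at z 15) carrying an aluminium fence, a drill bush on an arm and a grey stop unit. Origin: underside of the base near its middle; x points across the jig away from the robot, y along it to the robot's left. All jig coordinates below are mm in this frame. The base spans x -82 to 73, y -204 to 221.
- fence_mid (a point): Middle of the fence's flat front face (the one towards the robot): jig x 20, y -51, z 30. The face runs from y -199 to 94, top at z 45.
- bush (a point): Top of the steel drill bush: jig x -10, y -10, z 65. Its arm reaches from the fence over the board's path to x -29, at y -25 to 5; the bush's foot is at z 34, 4 mm above the board's top.
- window (a point): Centre of the window (15 x 17 mm, bright frame, red index marks left and right) in the dark cover of the stop unit, level with its top: jig x 15, y 157.5, z 62. The digit in it is read upright from the robot's side. The stop unit fills jig x -45 to 65 (cover: from -50), y 100 to 215, up to z 62.
- wheel (a joint): Thumbwheel with upright axis. Digits 0 to 9 on its top, 36 degrees (0.628 rad) apart; the value in rad is digit x 0.628 (the 6 in mid window: 3.770). It grows as the front edge is rolled to the robot's right (-y). No clicks: turns with light friction (1.3 N at the edge), with end stops at 0 and 9, and stays where it is left; the lock blocks it.
- wheel_centre (a point): Fixed on the jig, on the thumbwheel's axis at mid thickness: jig x -15, y 157.5, z 48. The wheel is black, z 41 to 56, its knurled edge 48.5 mm from this point; the edge stands 14 mm out from under the cover's front edge (x -50), open in front, with free space under it down to the base.
- stop (a joint): Travel of the stop in m, geared to the wheel: 0.005 per digit, so 0.030 at the 6; grows as the ram comes farther out of the stop unit towards the board (-y).
- stop_face (a point): Middle of the front face of the white stop pad (44 mm wide, z 17 to 30) on the steel ram; moves with it: jig x -10, y 85 at digit 0, y 55 at digit 6. Its axes are those of the jig; the face looks to -y.
- lock_lever (a joint): Red lock lever flat on the stop unit's cover, upright pivot at jig x 5, y 187: 0 free, 0.50 fully home (locked); grows as its knob swings to the robot's left (+y). Stays where it is left (1.6 N at the knob). Its pawl enters a notch of the wheel only if a digit is within a third of a digit of mid window, and then draws it to the middle; push home with some 5 N.
- lock_knob (a point): Middle of the black knob standing up at the lever's end: diameter 14 mm, 28 mm tall (z 63 to 91), 65 mm from the pivot; jig x 70, y 194 when free, x 58, y 224 when locked.
- board: Planed wooden board 60 (its x) x 160 (its y) x 15 mm, 0.1 kg or so, lying loose on the jig's base in front of the fence, some way short of the stop. Origin: centre of its underside. Flush on the fence and up to the stop its origin is at jig x -10 and 80 mm in -y from the stop face, z 15.
- screw_tin: Round tin of screws, 86 mm diameter, 38 mm high, to the right of the jig; bystander. Origin: centre of the underside.
- tape_measure: Yellow tape measure, 38 x 85 x 64 mm, standing in front of the jig's left; bystander. Origin: centre of the underside.
- try_square: Try square, 110 x 168 x 19 mm, lying in front of the jig's right; bystander. Origin: centre of the underside.

How it is judged:
By the outcome, as a careful person would: the job done as asked, in the order asked, and still so for the second after the job is handed in, with the robot touching nothing.
It also fails if it takes over 72 s, if anything falls off the work surface, if the arm or the gripper's body presses on something with over 40 N, if the wrist force passes 120 N, or if a joint passes its speed limit or range.

## Working session

There is one attempt and no reset: what is moved stays moved. The work goes in short steps, Python scripts to look and compute and a tool call to move; the robot and the scene stay as the last step left them, time stands still between calls to the robot, and variables do not carry over. Pictures are saved under pics/ and viewed, at most 10 in all, crops included, and the job is handed in when it is done.

Besides the shell and the picture viewer there is one more tool, called after ">>>" in YAML: its name, and indented under it one key for each argument. send_rows: Moves the arm, as the interface text tells. Its arguments: {"type":"object","properties":{"grip":{"type":"array"},"xyz":{"type":"array"},"yaw":{"type":"array"},"grip_force":{"type":"number"}},"required":["grip","xyz","yaw"]}

```bash
mkdir -p pics; ls; cat > h.py <<'E'
import numpy as np, cv2
from workcell import env, eyes
def grab(n,save=None):
    f=eyes.grab_frame(n)
    if save: cv2.imwrite('pics/'+save,f['frame'][:,:,::-1])
    return f
def K(f): return np.array([[f['fx'],0,f['cx']],[0,f['fy'],f['cy']],[0,0,1.]])
def toplane(f,uv,z):
    uv=np.array(uv,float).reshape(-1,1,2)
    n=cv2.undistortPoints(uv,K(f),np.array(f['D'],float)).reshape(-1,2)
    P=np.array(f['pose']); d=np.c_[n,np.ones(len(n))]@P[:3,:3].T; o=P[:3,3]
    return o+d*((np.asarray(z)-o[2])/d[:,2])[:,None]
def proj(f,X):
    P=np.linalg.inv(np.array(f['pose'])); r,_=cv2.Rodrigues(P[:3,:3])
    return cv2.projectPoints(np.array(X,float).reshape(-1,1,3),r,P[:3,3],K(f),np.array(f['D'],float))[0].reshape(-1,2)
E
python3 - <<'E'
from h import *
for n in('top','scene'):
    f=grab(n,n+'1.png'); print(n,np.round(f['pose'],2).tolist(),f['fx'])
print(env.state())
E
```

```text
pics
top [[0.02, -0.99, 0.13, 207.68], [-1.0, -0.02, 0.01, 14.59], [-0.01, -0.13, -0.99, 1606.91], [0.0, 0.0, 0.0, 1.0]] 482.48714591776303
scene [[-0.84, -0.41, 0.37, -17.69], [-0.55, 0.62, -0.56, 684.12], [-0.0, -0.67, -0.74, 936.54], [0.0, 0.0, 0.0, 1.0]] 414.1594483951254
{'time_s': 0.1, 'qpos': array([-6.78966523e+01,  1.83471994e+01,  8.97000182e+01, -1.72034544e-03,
        7.20446144e+01, -1.14658372e+00]), 'qvel': array([ 6.71868287e-02, -2.72318394e-02, -1.80690458e-01, -1.00212491e-04,
       -2.40543839e-02, -8.15391809e-03]), 'effort': array([ 2.85695396e-04, -4.13333523e+01, -2.32511008e+01,  7.27734435e-02,
        4.21675108e-02, -7.27769316e-05]), 'ee_pos': array([ 226.76843877, -527.83518878,  180.80813092]), 'ee_rot': array([-1.79908154e+02, -2.02207306e-04,  2.32504629e+01]), 'force': array([ 0.10951933,  0.77820631, -0.7795714 ]), 'torque': array([-0.00104822, -0.0056555 , -0.01431553]), 'gripper_force': 0.0, 'gripper_width': 91.19987985098996}
```

View pics/top1.png

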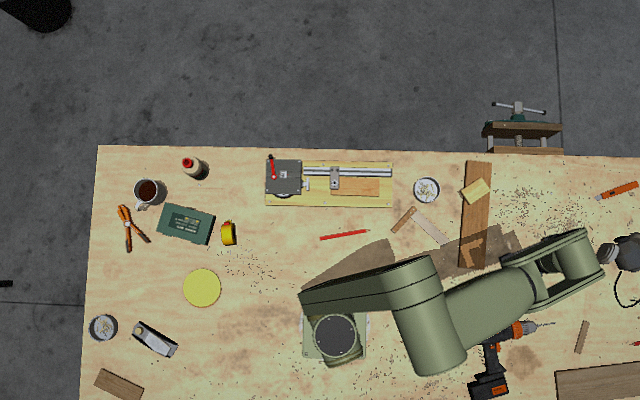

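View pics/scene1.png

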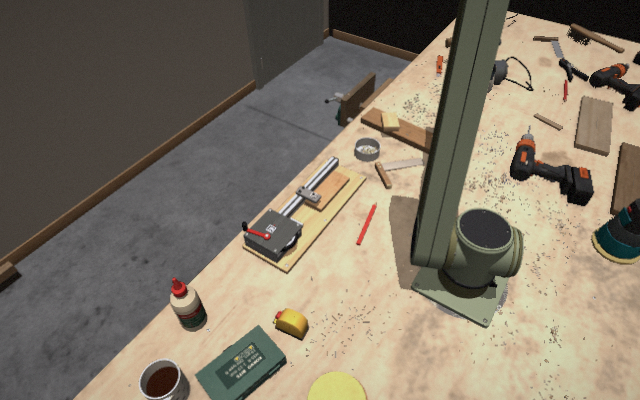

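The top view shows the jig at px (265–392, 157–206), the stop unit at its left end, the tape measure at (229,232), the tin at (426,188) and the square at (415,225). I'll take a rough jig pose from the base's colour mask.

```bash
python3 - <<'E'
from h import *
f=grab('top'); im=f['frame']; hsv=cv2.cvtColor(im,cv2.COLOR_RGB2HSV)
for p in [(300,203),(380,203),(320,200),(300,215),(400,215),(360,187)]: print(p,hsv[p[1],p[0]])
big=cv2.resize(im[140:250,200:460],None,fx=3,fy=3,interpolation=cv2.INTER_CUBIC); cv2.imwrite('pics/topc.png',big[:,:,::-1])
c=[(265,206),(392,207),(265,158),(392,163)]
print(np.round(toplane(f,c,15),0))
w=grab('wrist'); print(np.round(w['pose'],2).tolist(), w['fx'])
E
```

```text
(300, 203) [ 26  93 191]
(380, 203) [ 25  99 191]
(320, 200) [ 29  92 189]
(300, 215) [ 23  63 185]
(400, 215) [ 16  73 167]
(360, 187) [ 19 119 191]
[[ 386.  240.   15.]
 [ 392. -183.   15.]
 [ 549.  246.   15.]
 [ 541. -182.   15.]]
[[0.4, -0.88, -0.25, 296.88], [-0.92, -0.38, -0.1, -498.29], [-0.0, 0.27, -0.96, 384.79], [0.0, 0.0, 0.0, 1.0]] 333.0838316035694
```

View pics/topc.png

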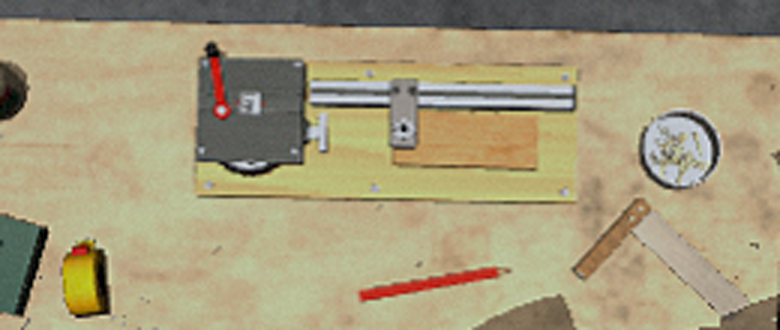

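The jig origin comes out near world (470, 20) with yaw about 0.8°, and the corner spacing matches 155 x 425. Next I'll fly the wrist camera over the stop unit.

>>> send_rows:
  grip: [-1,-1,-1,-1,-1,-1,-1,-1]
  xyz:
    - [0.011,0.037,0.003]
    - [0.022,0.074,0.006]
    - [0.033,0.111,0.009]
    - [0.044,0.148,0.012]
    - [0.055,0.185,0.015]
    - [0.066,0.222,0.018]
    - [0.077,0.259,0.02]
    - [0.088,0.296,0.02]
  yaw: [-2.9,-5.8,-8.7,-11.6,-14.5,-17.4,-20.3,-23.25]

```text
time_s: 0.87
ee_pos: [315.2, -230.7, 202.0]
ee_rot: [180.0, -0.1, -0.2]
force: [0.9, 0.2, 0.3]
gripper_width: 40.5
gripper_force: 0.0
```

>>> send_rows:
  grip: [-1,-1,-1,-1,-1,-1,-1,-1]
  xyz:
    - [0.011,0.039,0]
    - [0.022,0.078,0]
    - [0.033,0.117,0]
    - [0.044,0.156,0]
    - [0.055,0.195,0]
    - [0.066,0.234,0]
    - [0.077,0.273,0]
    - [0.085,0.312,0]
  yaw: [0,0,0,0,0,0,0,0]

```text
time_s: 1.53
ee_pos: [400.3, 81.8, 201.7]
ee_rot: [180.0, -0.1, 0.0]
force: [1.1, 0.5, 0.5]
gripper_width: 0.6
gripper_force: 0.0
```

```bash
python3 - <<'E'
from h import *
f=grab('wrist','w1.png'); s=env.state(); print(s['time_s'],s['ee_pos'],s['ee_rot'],s['force'],s['gripper_width'])
print(np.round(f['pose'],3).tolist())
E
```

```text
1.5833 [401.6763923   88.62937193 201.70050634] [-1.79627148e+02 -1.14579851e-01  3.10019703e-01] [2.26590082 4.02716714 0.02130168] 0.3207600180412468
[[0.001, -0.963, -0.268, 476.23], [-1.0, -0.001, 0.001, 81.751], [-0.001, 0.268, -0.963, 405.653], [0.0, 0.0, 0.0, 1.0]]
```

View pics/w1.png

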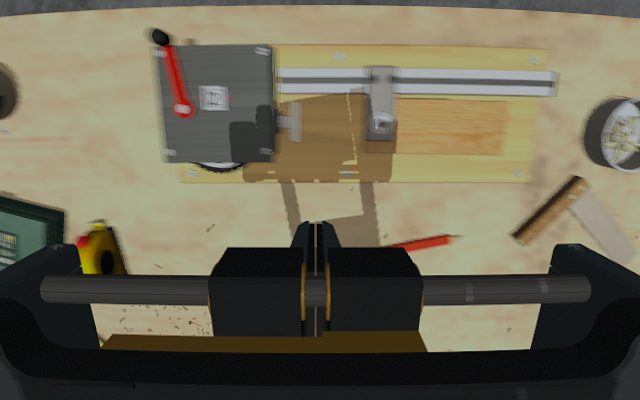

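The view shows the stop unit at (160–275, 45–165), the window near (213,98), and the board's right end at (505,125). It is motion-blurred, so I'll move closer and let the arm settle.

>>> send_rows:
  grip: [-1,-1,-1,-1,-1,-1]
  xyz:
    - [0,0.03,-0.015]
    - [0,0.06,-0.03]
    - [0,0.065,-0.04]
    - [0,0.065,-0.04]
    - [0,0.065,-0.04]
    - [0,0.065,-0.04]
  yaw: [0,0,0,0,0,0]

```text
time_s: 2.08
ee_pos: [400.3, 144.0, 162.1]
ee_rot: [180.0, -0.0, -0.0]
force: [-0.1, 0.3, -0.4]
gripper_width: 0.2
gripper_force: 0.0
```

```bash
python3 - <<'E'
from h import *
f=grab('wrist','w2.png'); s=env.state(); print(s['time_s'],s['ee_pos'],s['ee_rot'],s['force'])
import pickle; pickle.dump(f,open('w2.pkl','wb'))
im=f['frame']; c=im[0:230,100:420]
cv2.imwrite('pics/w2c.png',cv2.resize(c,None,fx=2.4,fy=2.4,interpolation=cv2.INTER_CUBIC)[:,:,::-1])
def J(p,o=(470.5,20),a=0.8):
    a=np.radians(a);p=np.array(p,float);return np.c_[o[0]+p[:,0]*np.cos(a)-p[:,1]*np.sin(a),o[1]+p[:,0]*np.sin(a)+p[:,1]*np.cos(a),p[:,2]]
print(np.round(proj(f,J([(15,157.5,62),(-50,100,62),(-50,215,62),(65,100,62),(65,215,62),(-82,-204,15),(-82,221,15),(70,194,63)])),1).tolist())
E
```

```text
2.1333 [400.5510918  143.93987948 162.35355871] [-1.79994746e+02 -8.02012540e-02 -7.03967425e-02] [-0.31430463  0.24881454 -0.10324858]
[[277.2, 101.0], [342.2, 172.9], [218.6, 174.7], [342.8, 39.1], [207.6, 42.1], [604.6, 190.7], [227.8, 195.4], [231.4, 34.8]]
```

View pics/w2c.png

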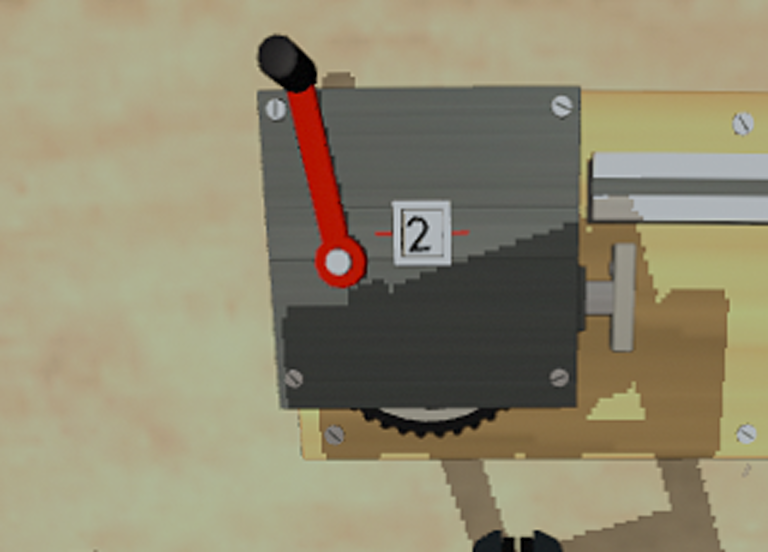

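The window shows "2", nearly centred, with the window centre at crop (421,232) and the pad at crop (625,297). The cover corners are clear, so I'll fit the jig pose.

```bash
cat >> h.py <<'E'
def fit(j,w):
    j=np.array(j,float)[:,:2]; w=np.array(w,float)[:,:2]; jc,wc=j.mean(0),w.mean(0)
    a=j-jc;b=w-wc; t=np.arctan2((a[:,0]*b[:,1]-a[:,1]*b[:,0]).sum(),(a*b).sum())
    R=np.array([[np.cos(t),-np.sin(t)],[np.sin(t),np.cos(t)]]); o=wc-R@jc
    return o,np.degrees(t),w-(j@R.T+o)
E
python3 - <<'E'
from h import *
import pickle; f=pickle.load(open('w2.pkl','rb')); im=f['frame']
u=lambda p:(p[0]/2.4+100-.3,p[1]/2.4-.3)
J=[(15,157.5,62),(-50,100,62),(-50,215,62),(65,100,62),(65,215,62),(5,187,66),(-82,221,15)]
px=[u(p) for p in[(421,232),(577,408),(280,408),(580,87),(258,92),(338,262),(302,458)]]
W=toplane(f,px,[j[2] for j in J])
o,t,r=fit(J,W); print('jig',o,t); print(np.round(r,1).tolist()); print(np.round(W,1).tolist())
hsv=cv2.cvtColor(im,cv2.COLOR_RGB2HSV)
# base front edge: strongest saturation drop in rows 180..205
S=cv2.GaussianBlur(hsv[:,:,1].astype(float),(9,3),0); c=[430,460,490,520,550,580]
rows=[170+np.argmin(np.diff(S[170:215,x])) for x in c]; print(rows)
print(np.round(toplane(f,list(zip(c,rows)),15)[:,:2],1).tolist())
# pad
print('pad',toplane(f,[u((613,352)),u((613,243))],30)[:,:2], 'front', toplane(f,[u((634,350)),u((634,243))],30)[:,:2])
E
```

```text
jig [472.35054723  21.57220977] 0.13968356477517122
[[0.3, 0.3], [-0.0, -0.2], [0.4, -0.4], [-0.5, 0.4], [-1.0, -0.7], [-0.1, 1.0], [1.0, -0.4]]
[[487.3, 179.4, 62.0], [422.1, 121.2, 62.0], [422.2, 236.0, 62.0], [536.6, 122.2, 62.0], [535.8, 236.0, 62.0], [476.8, 209.5, 66.0], [390.9, 242.0, 15.0]]
[np.int64(190), np.int64(190), np.int64(190), np.int64(190), np.int64(190), np.int64(190)]
[[391.5, 19.1], [391.6, -14.3], [391.7, -48.2], [391.8, -82.7], [391.9, -118.0], [392.0, -154.3]]
pad [[440.10034743 104.24037343]
 [484.09376851 105.5042313 ]] front [[440.95557361  95.47250508]
 [484.13209952  96.98494556]]
```

The jig is at (472.3, 21.6) with yaw about 0.1°, and the residuals are ≤1 mm. The pad reads jig y 74.6, which agrees with digit 2. The wheel centre is therefore at world (457, 179) with its front edge at x≈408.5. Next I go beside the wheel's left front and probe for contact.

>>> send_rows:
  grip: [-1,-1,-1,-1,-1,-1,-1,-1]
  xyz:
    - [-0.012,0.03,-0.01]
    - [-0.025,0.055,-0.03]
    - [-0.025,0.072,-0.06]
    - [-0.025,0.072,-0.09]
    - [-0.025,0.072,-0.1236]
    - [-0.025,0.072,-0.1236]
    - [-0.01,0.072,-0.1236]
    - [-0.006,0.072,-0.1236]
  yaw: [0,0,0,0,0,0,0,0]

```text
time_s: 2.8
ee_pos: [396.9, 216.8, 39.5]
ee_rot: [-179.9, -0.2, -0.1]
force: [0.7, -0.0, 0.8]
gripper_width: 0.4
gripper_force: 0.0
```

>>> send_rows:
  grip: [-1,-1,-1,-1]
  xyz:
    - [0.002,0,0]
    - [0.004,0,0]
    - [0.005,0,0]
    - [0.005,0,0]
  yaw: [0,0,0,0]

```text
time_s: 3.13
ee_pos: [399.3, 216.6, 38.7]
ee_rot: [-180.0, -0.1, -0.0]
force: [0.3, -0.1, 0.2]
gripper_width: 0.1
gripper_force: 0.0
```

>>> send_rows:
  grip: [-1,-1,-1]
  xyz:
    - [0.002,0,0]
    - [0.002,0,0]
    - [0.002,0,0]
  yaw: [0,0,0]

```text
time_s: 3.38
ee_pos: [400.9, 216.7, 38.1]
ee_rot: [180.0, -0.0, 0.0]
force: [0.4, 0.5, -1.3]
gripper_width: 0.3
gripper_force: 0.0
```

>>> send_rows:
  grip: [-1,-1,-1]
  xyz:
    - [0.002,0,0]
    - [0.002,0,0]
    - [0.002,0,0]
  yaw: [0,0,0]

```text
time_s: 3.63
ee_pos: [403.1, 216.7, 38.0]
ee_rot: [180.0, -0.0, 0.0]
force: [0.0, 0.2, -0.3]
gripper_width: 0.5
gripper_force: 0.0
```

No contact at the slanted spot, so the tip is narrower than I assumed. I'll probe at mid-wheel instead.

>>> send_rows:
  grip: [-1,-1,-1,-1,-1,-1]
  xyz:
    - [-0.02,0,0]
    - [-0.02,-0.037,0]
    - [-0.015,-0.037,0]
    - [-0.012,-0.037,0]
    - [-0.01,-0.037,0]
    - [-0.01,-0.037,0]
  yaw: [0,0,0,0,0,0]

```text
time_s: 4.13
ee_pos: [394.2, 180.2, 38.1]
ee_rot: [-180.0, -0.1, -0.0]
force: [1.0, -0.3, 0.4]
gripper_width: 0.2
gripper_force: 0.0
```

>>> send_rows:
  grip: [-1,-1,-1]
  xyz:
    - [0.001,0,0]
    - [0.002,0,0]
    - [0.002,0,0]
  yaw: [0,0,0]

```text
time_s: 4.38
ee_pos: [395.3, 180.0, 37.9]
ee_rot: [180.0, -0.0, 0.0]
force: [0.3, 0.8, 0.4]
gripper_width: 0.5
gripper_force: 0.0
```

>>> send_rows:
  grip: [-1,-1,-1]
  xyz:
    - [0.001,0,0]
    - [0.002,0,0]
    - [0.002,0,0]
  yaw: [0,0,0]

```text
time_s: 4.63
ee_pos: [397.2, 179.8, 38.0]
ee_rot: [-180.0, -0.0, 0.0]
force: [0.6, -0.2, -0.2]
gripper_width: 0.5
gripper_force: 0.0
```

>>> send_rows:
  grip: [-1,-1,-1]
  xyz:
    - [0.001,0,0]
    - [0.002,0,0]
    - [0.002,0,0]
  yaw: [0,0,0]

```text
time_s: 4.88
ee_pos: [399.3, 179.7, 38.0]
ee_rot: [-180.0, -0.0, -0.0]
force: [0.2, -0.3, -1.1]
gripper_width: 0.4
gripper_force: 0.0
```

>>> send_rows:
  grip: [-1,-1,-1]
  xyz:
    - [0.001,0,0]
    - [0.002,0,0]
    - [0.002,0,0]
  yaw: [0,0,0]

```text
time_s: 5.13
ee_pos: [401.3, 179.7, 38.0]
ee_rot: [-180.0, -0.0, -0.0]
force: [-0.0, -0.6, 0.1]
gripper_width: 0.3
gripper_force: 0.0
```

```bash
python3 - <<'E'
from h import *
f=grab('wrist'); s=env.state(); print(s['time_s'],s['ee_pos'],s['force'])
c=f['frame'][60:300,180:460]
cv2.imwrite('pics/w3c.png',cv2.resize(c,None,fx=2.5,fy=2.5,interpolation=cv2.INTER_CUBIC)[:,:,::-1])
E
```

```text
5.1833 [401.11078259 179.6819889   37.97761175] [-0.68994777  0.10501449  0.05753096]
```

View pics/w3c.png

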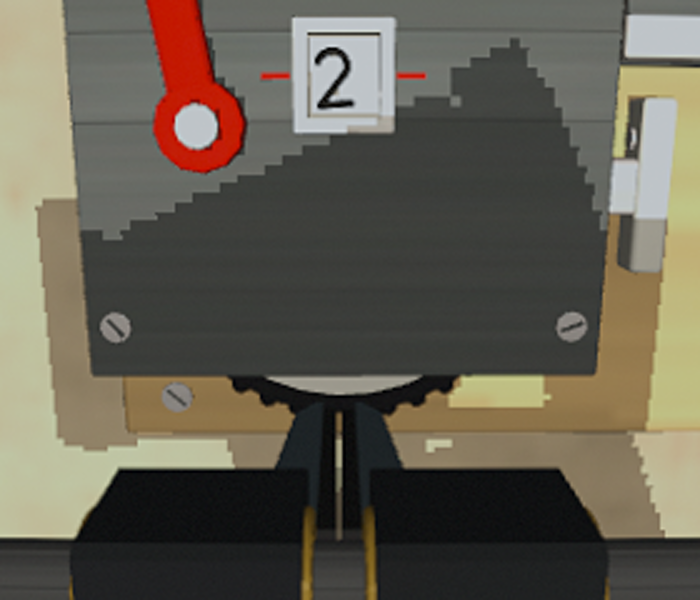

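The closed tips taper and are about to touch the wheel's front at crop (340,410). The digit is still 2. I'll keep advancing.

>>> send_rows:
  grip: [-1,-1,-1]
  xyz:
    - [0.001,0,0]
    - [0.002,0,0]
    - [0.002,0,0]
  yaw: [0,0,0]

```text
time_s: 5.43
ee_pos: [403.3, 179.7, 38.0]
ee_rot: [180.0, -0.0, 0.0]
force: [0.0, 1.0, 1.0]
gripper_width: 0.7
gripper_force: 0.0
```

>>> send_rows:
  grip: [-1,-1,-1]
  xyz:
    - [0.001,0,0]
    - [0.002,0,0]
    - [0.002,0,0]
  yaw: [0,0,0]

```text
time_s: 5.68
ee_pos: [405.2, 179.7, 38.0]
ee_rot: [180.0, -0.0, -0.0]
force: [-0.1, 0.3, -0.5]
gripper_width: 0.5
gripper_force: 0.0
```

>>> send_rows:
  grip: [-1,-1,-1]
  xyz:
    - [0.001,0,0]
    - [0.002,0,0]
    - [0.002,0,0]
  yaw: [0,0,0]

```text
time_s: 5.93
ee_pos: [407.2, 179.7, 38.0]
ee_rot: [180.0, -0.0, -0.0]
force: [-0.3, -0.1, 0.8]
gripper_width: 0.7
gripper_force: 0.0
```

>>> send_rows:
  grip: [-1,-1,-1]
  xyz:
    - [0.001,0,0]
    - [0.002,0,0]
    - [0.002,0,0]
  yaw: [0,0,0]

```text
time_s: 6.18
ee_pos: [409.3, 179.7, 38.0]
ee_rot: [180.0, -0.0, -0.0]
force: [0.6, -0.7, 0.1]
gripper_width: 0.7
gripper_force: 0.0
```

```bash
python3 - <<'E'
from h import *
f=grab('wrist'); s=env.state(); print(s['time_s'],s['ee_pos'],s['force'])
a=f['frame'][60:300,180:460]
g=grab('scene'); b=g['frame'][200:300,220:360]
A=cv2.resize(a,(467,400)); B=cv2.resize(b,(330,400) if 0 else (330,236),interpolation=cv2.INTER_CUBIC)
o=np.zeros((400,797,3),np.uint8); o[:,:467]=A; o[:236,467:]=B
cv2.imwrite('pics/w4.png',o[:,:,::-1])
E
```

```text
6.2333 [409.13047828 179.69256455  37.98358046] [0.16767159 0.59489827 0.15463578]
```

View pics/w4.png

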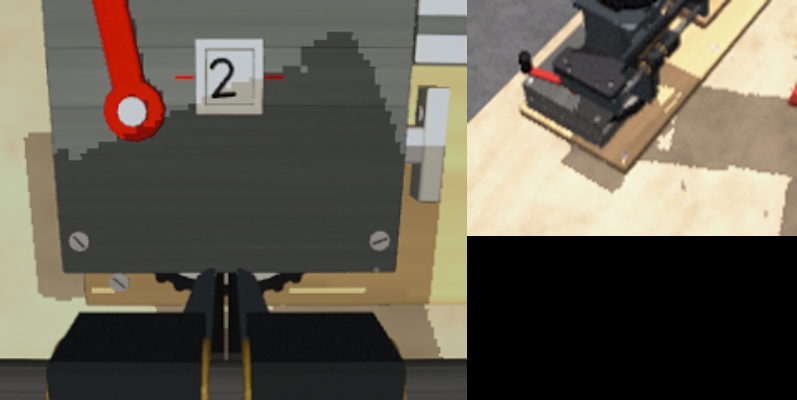

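The tip is now very near the rim (crop (225,270)) and there is still no force. I'll keep advancing cautiously.

>>> send_rows:
  grip: [-1,-1,-1]
  xyz:
    - [0.001,0,0]
    - [0.001,0,0]
    - [0.001,0,0]
  yaw: [0,0,0]

```text
time_s: 6.53
ee_pos: [410.0, 179.7, 38.0]
ee_rot: [180.0, 0.0, -0.0]
force: [-0.1, 0.2, 0.3]
gripper_width: 0.4
gripper_force: 0.0
```

>>> send_rows:
  grip: [-1,-1,-1]
  xyz:
    - [0.001,0,0]
    - [0.002,0,0]
    - [0.002,0,0]
  yaw: [0,0,0]

```text
time_s: 6.78
ee_pos: [412.3, 179.8, 38.0]
ee_rot: [-180.0, -0.0, 0.0]
force: [-0.5, 0.0, -0.2]
gripper_width: 0.4
gripper_force: 0.0
```

```bash
python3 - <<'E'
from h import *
import pickle; f=pickle.load(open('w2.pkl','rb')); im=f['frame']
for z in(56,48,41): print(z,toplane(f,[(430/2.4+99.7,436/2.4-.3)],z))
f=grab('wrist'); s=env.state(); print(s['time_s'],s['ee_pos'],s['force'])
# where fingertip points should appear
e=s['ee_pos']; print(np.round(proj(f,[e+[0,0,0],e+[16,0,0],e+[16,0,19],e+[10,0,0],e+[10,13,0]]),1).tolist())
g=cv2.cvtColor(f['frame'],cv2.COLOR_RGB2GRAY); print([g[r,295:345:2].tolist() for r in(200,215,225,235)])
E
```

```text
56 [[409.77876406 178.83196729  56.        ]]
48 [[408.06240772 179.73352728  48.        ]]
41 [[406.56059592 180.52239226  41.        ]]
6.8333 [412.11978988 179.69549089  37.98351197] [0.4973158 0.6314902 0.174094 ]
[[315.4, 230.0], [315.4, 206.5], [315.4, 215.7], [315.4, 215.4], [295.2, 215.4]]
[[59, 60, 60, 58, 61, 59, 59, 60, 59, 60, 59, 59, 60, 59, 58, 59, 60, 59, 60, 59, 59, 59, 59, 60, 60], [62, 59, 62, 61, 61, 62, 61, 62, 61, 61, 61, 60, 61, 60, 61, 62, 61, 60, 60, 62, 61, 62, 61, 61, 60], [62, 60, 30, 35, 33, 35, 35, 31, 15, 11, 52, 11, 12, 18, 35, 35, 35, 33, 34, 56, 62, 61, 62, 62, 61], [33, 35, 34, 35, 35, 35, 34, 12, 13, 11, 68, 8, 13, 10, 33, 35, 35, 34, 34, 34, 35, 20, 19, 17, 20]]
```

There is still no contact with the TCP 3 mm past the measured rim. The picture shows the finger drawn over the wheel, so the real closed fingertip may be higher than the TCP. I'll back off and probe down onto the base to check.

>>> send_rows:
  grip: [-1,-1,-1,-1,-1,-1]
  xyz:
    - [-0.015,0,0]
    - [-0.025,0,0]
    - [-0.025,0,-0.01]
    - [-0.025,0,-0.017]
    - [-0.025,0,-0.019]
    - [-0.025,0,-0.019]
  yaw: [0,0,0,0,0,0]

```text
time_s: 7.33
ee_pos: [386.6, 179.5, 18.4]
ee_rot: [180.0, 0.1, 0.0]
force: [-0.7, 0.1, 0.4]
gripper_width: 1.1
gripper_force: 0.0
```

>>> send_rows:
  grip: [-1,-1,-1]
  xyz:
    - [0.006,0,0]
    - [0.012,0,0]
    - [0.012,0,0]
  yaw: [0,0,0]

```text
time_s: 7.58
ee_pos: [391.8, 177.8, 18.2]
ee_rot: [179.8, 1.0, -0.1]
force: [-15.4, 0.2, 12.2]
gripper_width: 0.4
gripper_force: 8.1
```

>>> send_rows:
  grip: [-1,-1,-1,-1]
  xyz:
    - [0,0,-0.002]
    - [0,0,-0.004]
    - [0,0,-0.006]
    - [0,0,-0.006]
  yaw: [0,0,0,0]

```text
time_s: 7.92
ee_pos: [391.2, 177.7, 12.1]
ee_rot: [179.8, 0.9, -0.1]
force: [-15.4, 0.2, 10.8]
gripper_width: 0.3
gripper_force: 8.3
```

That explains it. The closed tip really sits about 20 mm or more above the TCP, and at TCP z≈15 it meets the rim at TCP x≈392, as a 16 mm half-width predicts. The contact is soft, about 2 N/mm. Now a rolling stroke to -y.

>>> send_rows:
  grip: [-1,-1,-1,-1,-1,-1,-1,-1]
  xyz:
    - [-0.012,0,0]
    - [-0.014,0.018,0]
    - [-0.01,0.036,0]
    - [-0.004,0.036,0]
    - [0.002,0.033,0]
    - [0.001,0.028,0]
    - [-0.0005,0.023,0]
    - [-0.0015,0.018,0]
  yaw: [0,0,0,0,0,0,0,0]

```text
time_s: 8.58
ee_pos: [393.3, 197.0, 12.8]
ee_rot: [180.0, 0.5, -0.2]
force: [-12.9, 5.5, 9.9]
gripper_width: 0.4
gripper_force: 6.9
```

>>> send_rows:
  grip: [-1,-1,-1,-1,-1,-1,-1,-1]
  xyz:
    - [-0.001,-0.005,0]
    - [-0.001,-0.0105,0]
    - [-0.001,-0.016,0]
    - [-0.001,-0.0215,0]
    - [-0.001,-0.027,0]
    - [-0.001,-0.0325,0]
    - [0,-0.0375,0]
    - [0.001,-0.0425,0]
  yaw: [0,0,0,0,0,0,0,0]

```text
time_s: 9.25
ee_pos: [395.6, 153.0, 12.4]
ee_rot: [179.9, 0.4, -0.1]
force: [-3.7, -0.2, 0.5]
gripper_width: 0.5
gripper_force: 2.0
```

>>> send_rows:
  grip: [-1,-1,-1,-1,-1]
  xyz:
    - [0.0015,-0.005,0]
    - [0.003,-0.01,0]
    - [-0.01,-0.01,0]
    - [-0.02,-0.005,0]
    - [-0.02,0,0]
  yaw: [0,0,0,0,0]

```text
time_s: 9.67
ee_pos: [377.3, 154.8, 13.0]
ee_rot: [180.0, 0.0, -0.0]
force: [-0.3, 0.0, -0.3]
gripper_width: 0.4
gripper_force: 0.0
```

```bash
cat > pad.py <<'E'
from h import *
def pad(f,tag=None):
    # expected pad front edge row: jig x -10 +-10 at z 30; white->yellow/brown edge along y
    x0,y0=472.35,21.6
    hsv=cv2.cvtColor(f['frame'],cv2.COLOR_RGB2HSV).astype(float)
    for jx in (-26,-18,0,7):
        ys=np.arange(30,100,.5); p=proj(f,[(x0+jx,y0+y,30) for y in ys])
        S=cv2.remap(hsv[:,:,1].astype(np.float32),p[:,0].astype(np.float32)[None],p[:,1].astype(np.float32)[None],cv2.INTER_LINEAR)[0]
        lo=np.where(S<45)[0]
        print(jx,'pad low-sat jig y', ys[lo].min() if len(lo) else None, ys[lo].max() if len(lo) else None)
if __name__=='__main__':
    import pickle; pad(pickle.load(open('w2.pkl','rb')))
    f=grab('wrist'); pad(f); s=env.state(); print(s['time_s'],s['ee_pos'],s['force'])
    pickle.dump(f,open('w5.pkl','wb'))
E
python3 pad.py
```

```text
-26 pad low-sat jig y 75.0 99.5
-18 pad low-sat jig y 75.0 99.5
0 pad low-sat jig y 75.5 99.5
7 pad low-sat jig y 75.0 99.5
-26 pad low-sat jig y 63.0 99.5
-18 pad low-sat jig y 63.0 99.5
0 pad low-sat jig y 63.0 99.5
7 pad low-sat jig y 63.0 99.5
9.7167 [378.92167957 156.12384767  13.2508124 ] [0.44446968 0.51431527 0.56731911]
```

The pad moved from 75 to 63, so the digit is now about 4.4. It needs 8 mm more, or 1.6 digits.

>>> send_rows:
  grip: [-1,-1,-1,-1,-1,-1,-1,-1]
  xyz:
    - [0.002,0.03,0]
    - [0.0095,0.058,0]
    - [0.0155,0.061,0]
    - [0.0225,0.058,0]
    - [0.0215,0.053,0]
    - [0.02,0.048,0]
    - [0.019,0.043,0]
    - [0.018,0.0375,0]
  yaw: [0,0,0,0,0,0,0,0]

```text
time_s: 10.38
ee_pos: [391.9, 191.4, 12.6]
ee_rot: [179.9, 0.5, -0.1]
force: [-10.6, 2.6, 5.9]
gripper_width: 0.2
gripper_force: 5.3
```

>>> send_rows:
  grip: [-1,-1,-1,-1,-1,-1,-1]
  xyz:
    - [0,-0.0055,0]
    - [0,-0.011,0]
    - [0,-0.0165,0]
    - [0,-0.0205,0]
    - [-0.012,-0.0205,0]
    - [-0.018,-0.0205,0]
    - [-0.018,-0.0205,0]
  yaw: [0,0,0,0,0,0,0]

```text
time_s: 10.97
ee_pos: [377.2, 171.4, 12.9]
ee_rot: [180.0, 0.0, -0.0]
force: [0.0, -0.7, -1.2]
gripper_width: 0.3
gripper_force: 0.0
```

```bash
python3 pad.py
```

```text
-26 pad low-sat jig y 75.0 99.5
-18 pad low-sat jig y 75.0 99.5
0 pad low-sat jig y 75.5 99.5
7 pad low-sat jig y 75.0 99.5
-26 pad low-sat jig y 54.5 99.5
-18 pad low-sat jig y 54.5 99.5
0 pad low-sat jig y 54.5 99.5
7 pad low-sat jig y 54.5 99.5
11.0167 [378.35066791 171.90583906  13.11433094] [-0.46689393  1.23621029  0.0260373 ]
```

The pad is at 54.5, which is digit 6 to within a tenth. Next I lift, go behind the cover, and push the knob to +y.

>>> send_rows:
  grip: [-1,-1,-1,-1,-1,-1,-1,-1]
  xyz:
    - [0,0,0.04]
    - [0.01,0,0.08]
    - [0.045,0.005,0.097]
    - [0.085,0.01,0.097]
    - [0.125,0.013,0.09]
    - [0.1625,0.013,0.06]
    - [0.1625,0.013,0.035]
    - [0.1625,0.013,0.035]
  yaw: [0,0,0,0,0,0,0,0]

```text
time_s: 11.68
ee_pos: [540.3, 184.0, 42.8]
ee_rot: [179.8, 0.4, -0.0]
force: [-1.5, -0.2, -1.1]
gripper_width: 0.2
gripper_force: 0.0
```

>>> send_rows:
  grip: [-1,-1,-1,-1,-1,-1,-1,-1]
  xyz:
    - [0,0,0]
    - [0,0.006,0]
    - [-0.001,0.012,0]
    - [-0.002,0.018,0]
    - [-0.004,0.024,0]
    - [-0.006,0.03,0]
    - [-0.009,0.035,0]
    - [-0.01,0.04,0]
  yaw: [0,0,0,0,0,0,0,0]

```text
time_s: 12.35
ee_pos: [530.9, 224.6, 48.6]
ee_rot: [179.9, -0.1, 0.1]
force: [1.2, -7.6, 4.4]
gripper_width: 0.5
gripper_force: 3.9
```

>>> send_rows:
  grip: [-1,-1,-1]
  xyz:
    - [0,0.002,0]
    - [0,0.004,0]
    - [0,0.004,0]
  yaw: [0,0,0]

```text
time_s: 12.6
ee_pos: [529.6, 229.0, 47.8]
ee_rot: [179.9, 0.1, 0.0]
force: [-2.8, -4.5, 2.2]
gripper_width: 0.3
gripper_force: 1.8
```

>>> send_rows:
  grip: [-1,-1,-1]
  xyz:
    - [0,0.002,0]
    - [0,0.004,0]
    - [0,0.004,0]
  yaw: [0,0,0]

```text
time_s: 12.85
ee_pos: [529.5, 229.6, 47.5]
ee_rot: [179.6, 0.2, 0.1]
force: [-2.2, -12.6, 5.7]
gripper_width: 0.2
gripper_force: 6.3
```

>>> send_rows:
  grip: [-1,-1,-1]
  xyz:
    - [0,0.002,0]
    - [0,0.004,0]
    - [0,0.004,0]
  yaw: [0,0,0]

```text
time_s: 13.1
ee_pos: [529.4, 230.0, 47.5]
ee_rot: [179.2, 0.2, 0.2]
force: [-1.3, -22.0, 6.7]
gripper_width: 0.8
gripper_force: 11.2
```

The force rose to 22 N with no further motion, so the lever is home. I'll retreat and check.

>>> send_rows:
  grip: [-1,-1,-1,-1,-1,-1,-1,-1]
  xyz:
    - [0.003,-0.02,0]
    - [0.003,-0.03,0.03]
    - [-0.01,-0.04,0.065]
    - [-0.045,-0.055,0.09]
    - [-0.08,-0.07,0.11]
    - [-0.115,-0.085,0.11]
    - [-0.13,-0.1,0.11]
    - [-0.13,-0.115,0.11]
  yaw: [0,0,0,0,0,0,0,0]

```text
time_s: 13.77
ee_pos: [397.5, 122.3, 158.5]
ee_rot: [-179.9, 0.0, 0.1]
force: [0.5, -0.6, -0.4]
gripper_width: 0.4
gripper_force: 0.0
```

>>> send_rows:
  grip: [-1,-1,-1]
  xyz:
    - [0,-0.02,0]
    - [0,-0.02,0]
    - [0,-0.02,0]
  yaw: [0,0,0]

```text
time_s: 14.02
ee_pos: [401.5, 102.5, 158.2]
ee_rot: [-179.9, -0.1, -0.1]
force: [0.4, 1.2, -0.3]
gripper_width: 0.3
gripper_force: 0.0
```

```bash
python3 - <<'E'
from pad import *
f=grab('wrist'); pad(f); s=env.state(); print(s['time_s'],s['ee_pos'],s['force'])
import pickle; pickle.dump(f,open('w6.pkl','wb'))
c=f['frame'][0:230,150:600]; print(c.shape)
cv2.imwrite('pics/w6.png',cv2.resize(c,None,fx=1.77,fy=1.77,interpolation=cv2.INTER_CUBIC)[:,:,::-1])
E
```

```text
-26 pad low-sat jig y 56.0 63.5
-18 pad low-sat jig y 56.0 99.5
0 pad low-sat jig y 55.5 99.5
7 pad low-sat jig y 55.5 63.5
14.0667 [401.5335467  102.90787203 158.04377656] [-0.15783841 -0.07164201  0.5566738 ]
(230, 450, 3)
```

View pics/w6.png

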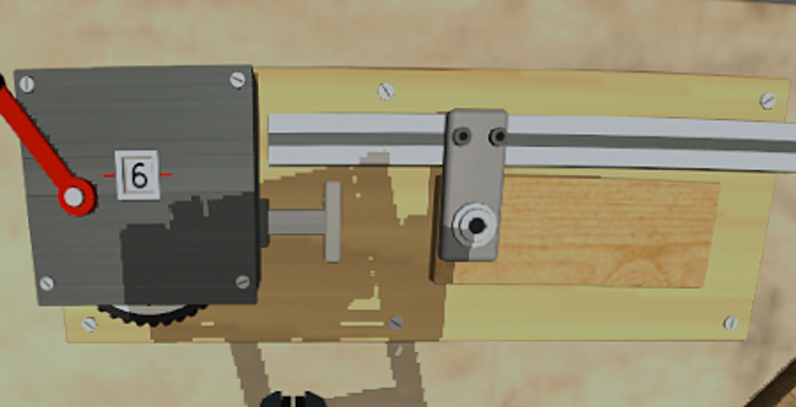

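The 6 stands in mid window with the red marks level, and the lever is swung home at crop (0–75, 80–195). The pad face is at jig y≈55. The board's right end runs from crop (720,181) to (703,288). Now the board's pose.

```bash
python3 - <<'E'
from h import *
import pickle; f=pickle.load(open('w6.pkl','rb'))
u=lambda p:(p[0]/1.77+150-.2,p[1]/1.77-.2)
W=toplane(f,[u(p) for p in[(720,181),(703,288),(455,284),(520,285),(600,287),(505,177),(600,179),(270,165),(443,166),(790,171)]],[30]*7+[45]*3)[:,:2]-[472.35,21.6]
print(np.round(W,1).tolist())
print('sq,tin', np.round(toplane(f,[u((790,365)),u((745,405))],19),0).tolist())
g=grab('top')
print('top: tin edge, sq tip', np.round(toplane(g,[(412,188),(426,204)],38),0).tolist(), np.round(toplane(g,[(391,232),(413,206),(446,245)],19),0).tolist())
E
```

```text
[[14.5, -157.5], [-45.8, -157.6], [-44.4, -10.7], [-44.9, -48.2], [-45.7, -95.2], [14.4, -34.4], [14.1, -87.7], [19.5, 93.0], [19.2, 3.6], [20.5, -186.4]]
sq,tin [[376.0, -212.0, 19.0], [350.0, -187.0, 19.0]]
top: tin edge, sq tip [[454.0, -245.0, 38.0], [402.0, -292.0, 38.0]] [[309.0, -179.0, 19.0], [397.0, -252.0, 19.0], [270.0, -361.0, 19.0]]
```

The board's right end is at jig y −157.5, with its front at x −45.5 and its back 5.5 mm off the fence. It needs to move +52.5 in y. I'll go behind its right end half open and probe down to the base.

>>> send_rows:
  grip: [0,0,0,0,0,0,0,0]
  xyz:
    - [0.007,-0.035,0]
    - [0.014,-0.07,0]
    - [0.021,-0.105,0]
    - [0.028,-0.14,0]
    - [0.035,-0.175,0]
    - [0.042,-0.21,0]
    - [0.049,-0.245,-0.02]
    - [0.056,-0.283,-0.05]
  yaw: [0,0,0,0,0,0,0,0]

```text
time_s: 14.78
ee_pos: [459.2, -177.3, 113.5]
ee_rot: [179.9, -0.4, 0.0]
force: [0.9, -0.2, -0.4]
gripper_width: 45.6
gripper_force: 0.0
```

>>> send_rows:
  grip: [0,0,0,0,0]
  xyz:
    - [0,0,-0.03]
    - [0,0,-0.06]
    - [0,0,-0.07]
    - [0,0,-0.075]
    - [0,0,-0.075]
  yaw: [0,0,0,0,0]

```text
time_s: 15.2
ee_pos: [456.0, -174.4, 36.2]
ee_rot: [-179.9, 0.1, 0.0]
force: [-0.4, -0.2, 0.0]
gripper_width: 45.7
gripper_force: 0.0
```

```bash
python3 - <<'E'
from h import *
f=grab('wrist'); s=env.state(); print(s['ee_pos'],s['gripper_width'],s['force'])
e=s['ee_pos']
print(np.round(proj(f,[e,e+[16,22,0],e+[16,36,0],e+[16,36,25],[472.35-45,21.6-157,30],[472.35+14,21.6-157,30]]),1).tolist())
cv2.imwrite('pics/w7.png',f['frame'][:,:,::-1])
E
```

```text
[ 456.76081989 -174.76193967   37.29368144] 45.76306732283603 [ 0.31211613 -0.01497643  0.42528521]
[[315.9, 229.4], [281.3, 205.6], [259.3, 205.5], [252.1, 218.1], [259.2, 265.2], [255.1, 182.2]]
```

View pics/w7.png

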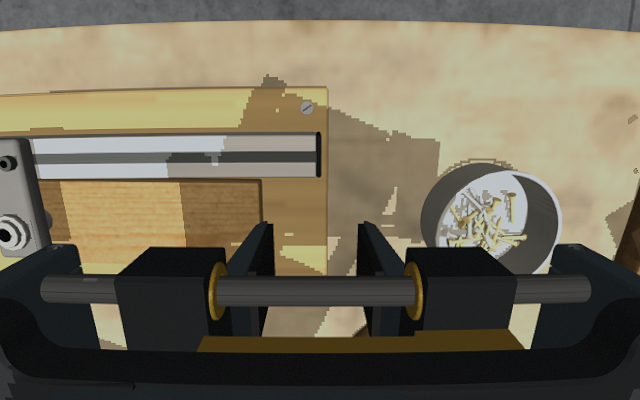

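The half-open fingers sit just right of the board's end (edge at col 262, inner finger tip at (271,222)). The tin at (490,220) is clear. I'll shift right a little, then descend slowly.

>>> send_rows:
  grip: [0,0,0,0,0]
  xyz:
    - [0,-0.006,0]
    - [0,-0.006,-0.015]
    - [0,-0.006,-0.025]
    - [0,-0.006,-0.03]
    - [0,-0.006,-0.03]
  yaw: [0,0,0,0,0]

```text
time_s: 15.67
ee_pos: [456.2, -181.3, 7.5]
ee_rot: [180.0, -0.0, 0.0]
force: [0.3, 0.7, 0.1]
gripper_width: 45.7
gripper_force: 0.0
```

>>> send_rows:
  grip: [0,0,0,0]
  xyz:
    - [0,0,-0.002]
    - [0,0,-0.004]
    - [0,0,-0.006]
    - [0,0,-0.006]
  yaw: [0,0,0,0]

```text
time_s: 16.0
ee_pos: [456.0, -181.2, 1.5]
ee_rot: [180.0, -0.0, 0.0]
force: [0.6, -0.3, 0.5]
gripper_width: 46.0
gripper_force: 0.0
```

>>> send_rows:
  grip: [0,0,0,0]
  xyz:
    - [0,0,-0.002]
    - [0,0,-0.004]
    - [0,0,-0.006]
    - [0,0,-0.006]
  yaw: [0,0,0,0]

```text
time_s: 16.33
ee_pos: [455.7, -181.1, -5.0]
ee_rot: [-180.0, 0.0, 0.0]
force: [0.0, 0.1, 0.3]
gripper_width: 45.7
gripper_force: 0.0
```

>>> send_rows:
  grip: [0,0,0,0]
  xyz:
    - [0,0,-0.002]
    - [0,0,-0.004]
    - [0,0,-0.004]
    - [0,0,-0.004]
  yaw: [0,0,0,0]

```text
time_s: 16.67
ee_pos: [455.9, -181.1, -8.7]
ee_rot: [-180.0, 0.0, -0.0]
force: [-0.1, 0.4, -0.1]
gripper_width: 45.0
gripper_force: 0.0
```

>>> send_rows:
  grip: [0,0,0,0]
  xyz:
    - [0,0,-0.002]
    - [0,0,-0.004]
    - [0,0,-0.004]
    - [0,0,-0.004]
  yaw: [0,0,0,0]

```text
time_s: 17.0
ee_pos: [455.8, -181.1, -12.7]
ee_rot: [-180.0, 0.0, -0.0]
force: [0.5, -0.7, 0.3]
gripper_width: 45.4
gripper_force: 0.0
```

>>> send_rows:
  grip: [0,0,0,0]
  xyz:
    - [0,0,-0.002]
    - [0,0,-0.003]
    - [0,0,-0.003]
    - [0,0,-0.003]
  yaw: [0,0,0,0]

```text
time_s: 17.33
ee_pos: [455.9, -181.2, -15.7]
ee_rot: [180.0, 0.0, 0.0]
force: [0.3, -0.4, -0.5]
gripper_width: 45.7
gripper_force: 0.0
```

>>> send_rows:
  grip: [0,0,0,0]
  xyz:
    - [0,0,-0.002]
    - [0,0,-0.003]
    - [0,0,-0.003]
    - [0,0,-0.003]
  yaw: [0,0,0,0]

```text
time_s: 17.67
ee_pos: [456.3, -181.3, -17.2]
ee_rot: [180.0, -0.1, 0.0]
force: [-2.5, 0.7, 12.7]
gripper_width: 45.7
gripper_force: 6.3
```

Base contact is at TCP z≈−16.5, so the tip is 31.5 mm above the TCP; every earlier contact agrees with that. I'll raise to tip z≈18 and push the board to +y.

>>> send_rows:
  grip: [0,0,0,0,0,0,0,0]
  xyz:
    - [0,0,0.005]
    - [0,0.007,0.005]
    - [0,0.015,0.005]
    - [0,0.023,0.005]
    - [0,0.031,0.005]
    - [0,0.039,0.005]
    - [0,0.047,0.005]
    - [0,0.052,0.005]
  yaw: [0,0,0,0,0,0,0,0]

```text
time_s: 18.33
ee_pos: [455.8, -128.0, -13.6]
ee_rot: [-180.0, 0.0, 0.1]
force: [0.1, -1.3, 1.7]
gripper_width: 45.9
gripper_force: 1.0
```

>>> send_rows:
  grip: [0,0,0,0,0]
  xyz:
    - [0,0.003,0]
    - [0,0.006,0]
    - [0,0.008,0]
    - [0,0.008,0]
    - [0,0.008,0]
  yaw: [0,0,0,0,0]

```text
time_s: 18.75
ee_pos: [455.5, -120.9, -13.8]
ee_rot: [-180.0, 0.1, -0.0]
force: [-0.6, -1.2, -0.2]
gripper_width: 45.6
gripper_force: 0.0
```

```bash
cat > bd.py <<'E'
from h import *
f=grab('wrist'); s=env.state(); print(s['time_s'],s['ee_pos'],s['gripper_width'],s['force'])
hsv=cv2.cvtColor(f['frame'],cv2.COLOR_RGB2HSV).astype(np.float32)
def line(pts):
    p=proj(f,pts).astype(np.float32); return cv2.remap(hsv,p[:,0][None],p[:,1][None],cv2.INTER_LINEAR)[0]
O=np.array([472.35,21.6])
ys=np.arange(-175,70,1.)
for jx in(-30,5):
    h=line([(O[0]+jx,O[1]+y,30) for y in ys]); print(jx,'hue along y', [(int(y),int(a),int(b)) for y,(a,b,c) in zip(ys,h)][::7])
E
python3 bd.py
```

```text
18.8 [ 455.54043585 -120.97258231  -13.82863699] 45.75367083169188 [-0.18202555  0.19660998  0.62620962]
-30 hue along y [(-175, 22, 12), (-168, 28, 12), (-161, 39, 11), (-154, 23, 12), (-147, 25, 9), (-140, 32, 8), (-133, 37, 9), (-126, 24, 11), (-119, 27, 9), (-112, 32, 8), (-105, 24, 7), (-98, 29, 8), (-91, 19, 12), (-84, 92, 61), (-77, 111, 21), (-70, 99, 22), (-63, 109, 24), (-56, 105, 16), (-49, 91, 9), (-42, 106, 25), (-35, 105, 18), (-28, 25, 12), (-21, 26, 12), (-14, 25, 11), (-7, 35, 9), (0, 30, 6), (7, 30, 9), (14, 100, 55), (21, 101, 57), (28, 101, 55), (35, 98, 56), (42, 0, 0), (49, 0, 0), (56, 0, 0), (63, 0, 0)]
5 hue along y [(-175, 18, 120), (-168, 18, 122), (-161, 19, 121), (-154, 18, 121), (-147, 19, 122), (-140, 18, 123), (-133, 18, 123), (-126, 18, 122), (-119, 18, 121), (-112, 17, 129), (-105, 17, 128), (-98, 17, 126), (-91, 17, 127), (-84, 17, 127), (-77, 18, 125), (-70, 17, 128), (-63, 17, 127), (-56, 17, 128), (-49, 19, 116), (-42, 19, 116), (-35, 21, 106), (-28, 19, 115), (-21, 17, 135), (-14, 17, 135), (-7, 17, 12), (0, 23, 13), (7, 21, 12), (14, 19, 13), (21, 23, 14), (28, 11, 6), (35, 0, 0), (42, 0, 0), (49, 0, 0), (56, 0, 0), (63, 0, 0)]
```

>>> send_rows:
  grip: [0,0,0,0]
  xyz:
    - [0,0.002,0]
    - [0,0.003,0]
    - [0,0.003,0]
    - [0,0.003,0]
  yaw: [0,0,0,0]

```text
time_s: 19.13
ee_pos: [455.8, -118.1, -13.6]
ee_rot: [-180.0, 0.0, -0.0]
force: [-0.1, 0.0, 0.0]
gripper_width: 45.5
gripper_force: 0.0
```

>>> send_rows:
  grip: [0,0,0,0]
  xyz:
    - [0,0.002,0]
    - [0,0.003,0]
    - [0,0.003,0]
    - [0,0.003,0]
  yaw: [0,0,0,0]

```text
time_s: 19.47
ee_pos: [456.4, -116.2, -13.4]
ee_rot: [179.9, -0.0, 0.1]
force: [-1.3, -4.8, -0.3]
gripper_width: 45.6
gripper_force: 2.5
```

>>> send_rows:
  grip: [0,0,0,0]
  xyz:
    - [0,0.002,0]
    - [0,0.003,0]
    - [0,0.003,0]
    - [0,0.003,0]
  yaw: [0,0,0,0]

```text
time_s: 19.8
ee_pos: [456.9, -115.8, -13.1]
ee_rot: [179.6, -0.1, 0.2]
force: [-0.9, -15.8, -0.0]
gripper_width: 45.8
gripper_force: 7.9
```

The stop is reached: the force rises to 16 N at TCP y −116. Now I lift, turn 90°, and push the board's front face to the fence, with the gripper body clear of the bush arm.

>>> send_rows:
  grip: [0,0,-1,-1,-1,-1,-1,-1]
  xyz:
    - [0,-0.012,0]
    - [0,-0.012,0.04]
    - [-0.01,-0.005,0.08]
    - [-0.03,0.01,0.09]
    - [-0.056,0.03,0.09]
    - [-0.056,0.05,0.09]
    - [-0.056,0.061,0.09]
    - [-0.056,0.061,0.09]
  yaw: [0,0,7,14,21,28,35,42]

```text
time_s: 20.47
ee_pos: [399.2, -49.4, 76.7]
ee_rot: [-180.0, -0.1, 42.4]
force: [-0.5, -0.5, -0.6]
gripper_width: 8.6
gripper_force: 0.0
```

>>> send_rows:
  grip: [-1,-1,-1,-1,-1,-1,-1,-1]
  xyz:
    - [0,0,0]
    - [0,0,0]
    - [0,0,0]
    - [0,0,0]
    - [0,0,0]
    - [0,0,0]
    - [0,0,0]
    - [0,0,0]
  yaw: [7,14,21,28,35,42,48,48]

```text
time_s: 21.13
ee_pos: [399.7, -51.0, 76.4]
ee_rot: [-180.0, -0.0, 90.1]
force: [-0.2, 0.5, -1.1]
gripper_width: 0.6
gripper_force: 0.0
```

>>> send_rows:
  grip: [-1,-1,-1,-1,-1,-1,-1]
  xyz:
    - [0,0,-0.03]
    - [0,0,-0.06]
    - [0,0,-0.08]
    - [0,0,-0.089]
    - [0.005,0,-0.089]
    - [0.011,0,-0.089]
    - [0.016,0,-0.089]
  yaw: [0,0,0,0,0,0,0]

```text
time_s: 21.72
ee_pos: [417.7, -51.4, -11.8]
ee_rot: [179.9, 0.0, 89.9]
force: [-1.2, -0.4, 0.5]
gripper_width: 0.4
gripper_force: 0.6
```

>>> send_rows:
  grip: [-1,-1,-1,-1]
  xyz:
    - [0.002,0,0]
    - [0.003,0,0]
    - [0.003,0,0]
    - [0.003,0,0]
  yaw: [0,0,0,0]

```text
time_s: 22.05
ee_pos: [419.4, -51.2, -12.1]
ee_rot: [179.9, 0.0, 90.0]
force: [0.2, 0.2, 0.1]
gripper_width: 0.5
gripper_force: 0.0
```

>>> send_rows:
  grip: [-1,-1,-1,-1]
  xyz:
    - [0.002,0,0]
    - [0.003,0,0]
    - [0.003,0,0]
    - [0.003,0,0]
  yaw: [0,0,0,0]

```text
time_s: 22.38
ee_pos: [420.8, -51.1, -12.7]
ee_rot: [-179.9, -0.0, 90.0]
force: [-4.1, -1.4, 2.2]
gripper_width: 0.4
gripper_force: 2.2
```

>>> send_rows:
  grip: [-1,-1,-1,-1]
  xyz:
    - [0.002,0,0]
    - [0.003,0,0]
    - [0.003,0,0]
    - [0.003,0,0]
  yaw: [0,0,0,0]

```text
time_s: 22.72
ee_pos: [420.9, -50.9, -13.0]
ee_rot: [-179.6, -0.0, 90.0]
force: [-9.6, -1.4, 7.6]
gripper_width: 0.4
gripper_force: 4.8
```

It is firm against the fence at the right half. Now the left half, between the bush arm and the stop unit.

>>> send_rows:
  grip: [-1,-1,-1,-1,-1,-1,-1,-1]
  xyz:
    - [-0.014,0,0]
    - [-0.018,0,0.03]
    - [-0.018,0.02,0.055]
    - [-0.018,0.055,0.055]
    - [-0.018,0.09,0.055]
    - [-0.018,0.117,0.055]
    - [-0.018,0.117,0.03]
    - [-0.018,0.117,0]
  yaw: [0,0,0,0,0,0,0,0]

```text
time_s: 23.38
ee_pos: [411.1, 68.1, -11.2]
ee_rot: [179.4, -0.1, 90.2]
force: [0.5, 0.5, -0.5]
gripper_width: 0.2
gripper_force: 0.0
```

>>> send_rows:
  grip: [-1,-1,-1,-1,-1]
  xyz:
    - [0,0,0]
    - [0.005,0,0]
    - [0.01,0,0]
    - [0.014,0,0]
    - [0.014,0,0]
  yaw: [0,0,0,0,0]

```text
time_s: 23.8
ee_pos: [422.3, 65.7, -11.5]
ee_rot: [179.9, -0.0, 89.9]
force: [-0.8, -0.5, 0.9]
gripper_width: 0.7
gripper_force: 0.6
```

>>> send_rows:
  grip: [-1,-1,-1,-1]
  xyz:
    - [0.002,0,0]
    - [0.004,0,0]
    - [0.004,0,0]
    - [0.004,0,0]
  yaw: [0,0,0,0]

```text
time_s: 24.13
ee_pos: [422.2, 65.6, -12.2]
ee_rot: [-179.7, 0.0, 90.0]
force: [-7.8, 0.8, 7.0]
gripper_width: 0.4
gripper_force: 3.8
```

Firm here too. I'll press the right half once more, then seat it again towards the stop.

>>> send_rows:
  grip: [-1,-1,-1,-1,-1,-1,-1,-1]
  xyz:
    - [-0.014,0,0]
    - [-0.018,0,0.03]
    - [-0.018,-0.02,0.055]
    - [-0.018,-0.055,0.055]
    - [-0.018,-0.09,0.055]
    - [-0.018,-0.117,0.055]
    - [-0.018,-0.117,0.03]
    - [-0.018,-0.117,0]
  yaw: [0,0,0,0,0,0,0,0]

```text
time_s: 24.8
ee_pos: [411.1, -53.6, -10.7]
ee_rot: [179.4, 0.1, 89.8]
force: [-0.6, 1.6, -1.3]
gripper_width: 0.2
gripper_force: 0.0
```

>>> send_rows:
  grip: [-1,-1,-1,-1,-1,-1,-1]
  xyz:
    - [0,0,0]
    - [0.005,0,0]
    - [0.01,0,0]
    - [0.014,0,0]
    - [0.017,0,0]
    - [0.019,0,0]
    - [0.019,0,0]
  yaw: [0,0,0,0,0,0,0]

```text
time_s: 25.38
ee_pos: [422.4, -50.9, -11.9]
ee_rot: [-179.6, 0.0, 90.1]
force: [-9.0, -2.2, 8.5]
gripper_width: 0.5
gripper_force: 4.8
```

Both points now agree (422.2 and 422.4), so the board is flush. I'll seat it on the stop from the right end.

>>> send_rows:
  grip: [-1,-1,-1,-1,-1,-1,-1,-1]
  xyz:
    - [-0.014,0,0]
    - [-0.016,-0.005,0.03]
    - [-0.01,-0.03,0.055]
    - [0.015,-0.055,0.055]
    - [0.035,-0.08,0.055]
    - [0.035,-0.08,0.03]
    - [0.035,-0.08,0.01]
    - [0.035,-0.08,0]
  yaw: [0,0,0,0,0,0,0,0]

```text
time_s: 26.05
ee_pos: [461.6, -131.4, -13.1]
ee_rot: [180.0, 0.0, 90.0]
force: [-0.6, -0.5, 1.4]
gripper_width: 0.2
gripper_force: 0.0
```

>>> send_rows:
  grip: [-1,-1,-1,-1,-1,-1,-1]
  xyz:
    - [0,0,0]
    - [0,0.006,0]
    - [0,0.012,0]
    - [0,0.018,0]
    - [0,0.024,0]
    - [0,0.028,0]
    - [0,0.028,0]
  yaw: [0,0,0,0,0,0,0]

```text
time_s: 26.63
ee_pos: [461.1, -102.2, -12.1]
ee_rot: [179.9, 0.0, 90.1]
force: [0.1, -0.3, -0.1]
gripper_width: 0.5
gripper_force: 0.0
```

>>> send_rows:
  grip: [-1,-1,-1,-1]
  xyz:
    - [0,0.002,0]
    - [0,0.004,0]
    - [0,0.004,0]
    - [0,0.004,0]
  yaw: [0,0,0,0]

```text
time_s: 26.97
ee_pos: [461.3, -101.1, -12.2]
ee_rot: [179.9, 0.2, 90.1]
force: [-2.4, -8.2, 2.1]
gripper_width: 0.2
gripper_force: 3.9
```

>>> send_rows:
  grip: [-1,-1,-1,-1,-1,-1,-1,-1]
  xyz:
    - [0,-0.015,0]
    - [0,-0.02,0.03]
    - [0,-0.015,0.065]
    - [0,0,0.1]
    - [0,0,0.13]
    - [0,0,0.13]
    - [0,0,0.13]
    - [0,0,0.13]
  yaw: [0,0,0,0,0,0,0,0]

```text
time_s: 27.63
ee_pos: [460.2, -99.1, 116.7]
ee_rot: [-179.9, -0.0, 90.0]
force: [-0.6, 0.7, 0.1]
gripper_width: 0.4
gripper_force: 0.0
```

```bash
python3 - <<'E'
from h import *
import pickle
f=grab('wrist'); s=env.state(); print(s['time_s'],s['ee_pos'],s['force'])
pickle.dump(f,open('w8.pkl','wb'))
O=np.array([472.35,21.6])
print(np.round(proj(f,[(O[0]+x,O[1]+y,30) for x,y in[(-40,-105),(20,-105),(-40,55),(20,55)]]+[(O[0]+15,O[1]+157.5,62)]),1).tolist())
r=cv2.rotate(f['frame'],cv2.ROTATE_90_CLOCKWISE); print(r.shape)
c=f['frame'][0:260,150:560]
cv2.imwrite('pics/w8.png',cv2.resize(c,None,fx=1.9,fy=1.9,interpolation=cv2.INTER_CUBIC)[:,:,::-1])
E
```

```text
27.6833 [459.77569324 -99.01621549 116.12416847] [-0.19012373  1.24304721 -0.67411639]
[[283.7, 179.1], [351.1, 179.1], [279.4, -20.9], [356.1, -20.9], [356.3, -200.6]]
(640, 400, 3)
```

View pics/w8.png

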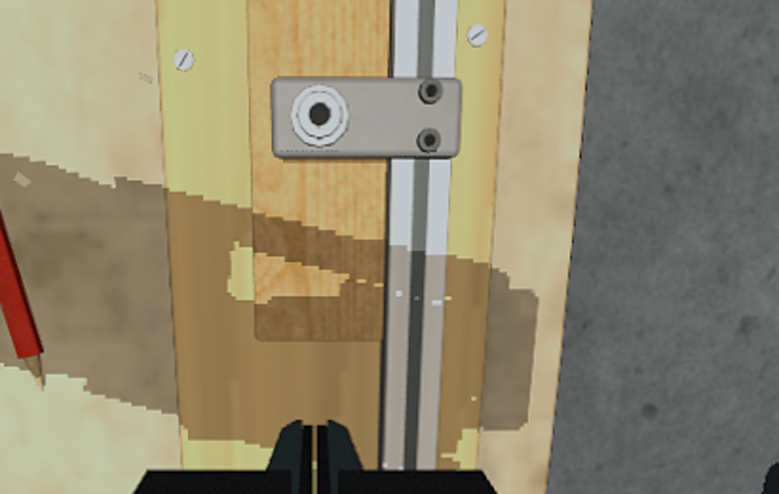

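The board is flush along the fence with no gap. Its right end at crop row 341 is jig y −105, exactly as required. One numeric check of the pad joint, then I hand in.

>>> send_rows:
  grip: [-1,-1,-1,-1,-1,-1]
  xyz:
    - [0,0.03,0.02]
    - [0,0.06,0.04]
    - [0,0.09,0.05]
    - [0,0.09,0.05]
    - [0,0.09,0.05]
    - [0,0.09,0.05]
  yaw: [0,0,0,0,0,0]

```text
time_s: 28.18
ee_pos: [460.0, -9.6, 165.8]
ee_rot: [-179.8, 0.0, 90.0]
force: [0.2, 0.2, -0.0]
gripper_width: 0.2
gripper_force: 0.0
```

```bash
python3 - <<'E'
from h import *
f=grab('wrist'); s=env.state(); print(s['time_s'],s['ee_pos'],s['force'])
hsv=cv2.cvtColor(f['frame'],cv2.COLOR_RGB2HSV).astype(np.float32)
ys=np.arange(46,66,1.)
for jx in(-25,-10,5):
    p=proj(f,[(472.35+jx,21.6+y,30) for y in ys]).astype(np.float32)
    h=cv2.remap(hsv,p[:,0][None],p[:,1][None],cv2.INTER_LINEAR)[0]
    print(jx,p[0],[(int(y),int(a[1]),int(a[2])) for y,a in zip(ys,h)])
for y in(30,-50,-95):
    xs=np.arange(-46,-34,1.); p=proj(f,[(472.35+x,21.6+y,30) for x in xs]).astype(np.float32)
    h=cv2.remap(hsv,p[:,0][None],p[:,1][None],cv2.INTER_LINEAR)[0]; print(y,[(int(x),int(a[0]),int(a[1])) for x,a in zip(xs,h)])
E
```

```text
28.2333 [460.01011469  -9.95727    165.86800693] [-0.12307848 -0.95825389 -0.07444109]
-25 [302.545    107.701096] [(46, 110, 193), (47, 105, 193), (48, 104, 193), (49, 100, 193), (50, 96, 193), (51, 96, 193), (52, 97, 193), (53, 97, 194), (54, 105, 177), (55, 39, 159), (56, 9, 191), (57, 12, 201), (58, 13, 201), (59, 13, 201), (60, 12, 201), (61, 13, 201), (62, 13, 202), (63, 14, 196), (64, 40, 172), (65, 99, 185)]
-10 [317.75598 107.70734] [(46, 112, 193), (47, 108, 193), (48, 103, 193), (49, 103, 193), (50, 106, 193), (51, 108, 193), (52, 108, 193), (53, 110, 194), (54, 121, 179), (55, 45, 160), (56, 9, 191), (57, 13, 202), (58, 11, 201), (59, 12, 201), (60, 11, 201), (61, 13, 201), (62, 13, 201), (63, 12, 198), (64, 10, 188), (65, 11, 195)]
5 [332.96817 107.73686] [(46, 107, 193), (47, 107, 193), (48, 105, 193), (49, 106, 193), (50, 109, 193), (51, 109, 193), (52, 107, 193), (53, 106, 194), (54, 116, 179), (55, 47, 160), (56, 10, 190), (57, 13, 202), (58, 13, 202), (59, 11, 201), (60, 13, 201), (61, 13, 201), (62, 13, 202), (63, 12, 196), (64, 27, 167), (65, 82, 179)]
30 [(-46, 27, 84), (-45, 27, 85), (-44, 27, 86), (-43, 27, 86), (-42, 26, 85), (-41, 26, 86), (-40, 24, 98), (-39, 22, 103), (-38, 21, 103), (-37, 21, 104), (-36, 21, 105), (-35, 21, 104)]
-50 [(-46, 18, 122), (-45, 19, 122), (-44, 18, 122), (-43, 18, 121), (-42, 19, 121), (-41, 18, 121), (-40, 18, 125), (-39, 17, 132), (-38, 17, 131), (-37, 17, 135), (-36, 17, 131), (-35, 17, 129)]
-95 [(-46, 29, 81), (-45, 29, 81), (-44, 29, 81), (-43, 29, 81), (-42, 29, 80), (-41, 28, 78), (-40, 27, 86), (-39, 19, 119), (-38, 19, 70), (-37, 81, 86), (-36, 96, 70), (-35, 97, 58)]
```

The board meets the pad directly at y≈55 on all three lines, with its front edge at x≈−40 along its whole length. The robot is clear, so I'm handing in.

```bash
python3 -c "
from workcell import env
print(env.job_done())"
```

```text
the job is handed in; nothing more can be done
None
```

The job is handed in at about 28 s: the wheel shows 6 in mid window, the lever is home, and the board is flush on the fence and up to the stop pad. I saw no tool disturbed, but took no final picture of them.

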